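# Issue a purple dye tag

### The arm

A 6-joint arm with a two-finger parallel gripper is mounted at the origin on the work surface. World frame = base frame: x ahead of the robot, y to its left, z up, the work surface at z = 0. Lengths are in m, angles in rad, forces in N, time in s.
With the tool pointing down it reaches from about 0.375 to 0.975 m from the base axis. Payload 3.8 kg.
Tool frame: the origin (TCP) lies at the very end of the fingers, on their centre line; the grasp point (between the pads) lies 19 mm behind it; z points along the fingers, y is the line along which they close (so a half turn about z gives the same grasp; the last joint's range is limited). The gripper opens to 85 mm and grips with 20 to 120 N. Pads are 22 mm wide; open, the fingers measure 114 mm over their backs; the gripper's body (76 mm by 85 mm) begins 54 mm behind the grasp point. The pads swing forward as they close: fully open they stand 13 mm farther back than shut.
Start: joints at [1.169, 0.264, 1.604, -0, 1.274, -0.037], TCP at [0.241, 0.631, 0.231] pointing down, gripper open.
Joint ranges: [-2.63, 2.63], [-0.94, 2.18], [0.31, 2.57], [-1.31, 4.45], [0, 2.66], [-2.55, 2.55]. Speed limits (rad/s): [2.57, 2.57, 3.14, 3.14, 3.14, 3.14].

### API

Orientations are given as a rotation vector (axis times angle).
In Python, from workcell import bot, vision gives the robot as it stands. The module is installed in compiled form; this text tells all that it offers.
- The arm moves only by the tool play_rows, never from a script. Its argument "moves" is a list that holds one entry, the list of rows, each a list of 7 numbers: the turn, a rotation vector about the tool's x, y, z as a fraction of full scale, then the shift along the tool's x, y, z as a fraction of full scale, then the finger opening in mm, from 0 to 85.4. In form: [[[ax, ay, az, x, y, z, jaw], ...]]. A call has 1 to 5 rows; each row shifts and turns the commanded pose from where the row before left it, along the tool's axes as they then stand; what a row does not reach is not made up. Full scale, the value 1, is 0.1 m for a shift and 0.5 rad for a turn. A row lasts 1/12 s, in which the tool goes at most 41.7 mm and 7.16 degrees, less where a joint would pass 70% of its speed; a pose out of reach is approached as far as the arm can. A call with a number of a shift or a turn outside -1 to 1 is refused whole. A call with a gripper value outside its range is refused whole. The fingers move at their own pace and stop on an object; "newtons" is the grip in N (left out, the last holds). Time passes only in rows, so rows that do not move let the fingers close. It gives the time, the measured TCP pose, the force, the opening and the grip force at its end, in the units of the state.
- bot.read_state(): the state, without advancing time (a new reading comes with each control period).
- vision.read_camera(name): name is "side" or "top"; returns a dict with "image" (480x640x3 uint8, red, green, blue), "depth" (480x640 float32, m along the optical axis (not along the pixel's ray), 0 where there is no reading), "K" (3x3 intrinsics, pixels), "dist" ([k1, k2, p1, p2, k3] as OpenCV has them; the pictures are not rectified), "R" (3x3) and "t" (3): a world point X has camera coordinates R X + t. Camera axes: x right, y down, z forward; pixel columns grow to the right and rows downward; lengths in m; the calibration is good to about 2 mm. A picture is of the moment at which its call begins.
- bot.finish_job(): hands the job in; it is judged then, once.
The state is a dict: "time": time; "q": joint angles; "joint_vel": joint speeds; "joint_torque": joint torques, N m; "tool_pos": TCP position; "tcp_rot": TCP orientation; "wrist_force": force on the tool from outside, world axes, zero at the start; "torque": the same for the moment, N m; "width": opening from 0.0 (shut) to 1.0 (fully open); "grip_force": force on a finger pad.
Only numpy, scipy, OpenCV 4.12 (cv2) and the standard library are available. Lean on these libraries where they do the work, as an engineer would, in place of code of your own. Each camera call takes 0.05 s, during which the arm holds its last target. There are 200 camera calls.

### The job

Issue a tag for the purple dye batch: on the tag machine press the red key fully and let it up, then the blue key (not the yellow one, and never two at a time). Then swing the sprung advance lever all the way to its stop so that the tag drops into the tray, and release it so that it springs fully home. Do not touch the tag with the fingers and leave the jars and other things around the machine standing where they are.

Things in the scene. Friction and masses are not known exactly. Their poses are not given: they have to be found in the camera images.
- machine: Cream bench tag machine, fixed. Origin at table level; x to its back (front faces -x), y to its left, z up. Base x -100..100 mm, y -200..180. Right part (y -200..-30): grey panel sloping 26 degrees, z 35 at x -100 up to z 96 at x 26, three keys at y -165, -115, -65; flat top at z 96 behind. Left part: deck at z 100 with the lever; behind it (x 40..100, top z 88) the tag channel.
- lamp_bar (a point): Centre of the aluminium lamp bar above the keys: 22 mm deep (x), 150 mm long (machine y), 16 mm high, 193 mm above the table, on two 10 mm stays that run to the back. It blocks the way straight down to the keys: come from the front, tool tilted along the key's own axis, under the bar. Machine axes.
- lever_pivot (a point): Point on the lever's vertical axle, 40 mm above the deck (140 mm above the table), at the height of the knob point. Machine axes.
- lever_knob (a point): Point on the axis of the upright black knob at the free end of the steel advance lever: a post 20 mm across, top 18 mm above this point (158 mm above the table), the lever's bar (16 mm wide) 24 mm below it. 95 mm from the axle; moves with the lever. At rest the lever points to the machine's front, 33 degrees towards the keys' side.
- lever (a joint): Angle of the advance lever in rad: 0 at rest, growing clockwise seen from above (the knob goes to the machine's left, +y), 1.15 at the end stop. A spring always drives it back: about 2 N at the knob at first, 7 N at the stop.
- tag: Purple rigid plastic tag, 46 x 40 x 8 mm, origin at the centre of its underside. Starts in the channel, seen through the 28 mm slot between two steel rails above it; a full stroke of the lever pushes it off the left end into the tray.
- tray (a point): Centre of the tray's inner floor (85 x 80 mm inside), 12 mm above the table, at the machine's left end. Walls 60 mm high, the outer one 75 mm. Machine axes.
- red_key_top (a point): Red round push key, 24 mm across, in a 40 mm black collar on the sloped panel; the order of the three keys varies. This point is the centre of its top face, 22 mm above the panel, and moves with it; its z axis is the panel's outward normal (26 degrees from vertical, towards the machine's front); push along -z.
- red_key (a joint): Travel of the red key in m: 0 up, 0.006 fully down; a spring key, about 2 N to start and 5 N at the bottom, counts as pressed from 0.004.
- yellow_key_top (a point): Yellow round push key, 24 mm across, in a 40 mm black collar on the sloped panel; the order of the three keys varies. This point is the centre of its top face, 22 mm above the panel, and moves with it; its z axis is the panel's outward normal (26 degrees from vertical, towards the machine's front); push along -z.
- yellow_key (a joint): Travel of the yellow key in m: 0 up, 0.006 fully down; a spring key, about 2 N to start and 5 N at the bottom, counts as pressed from 0.004.
- blue_key_top (a point): Blue round push key, 24 mm across, in a 40 mm black collar on the sloped panel; the order of the three keys varies. This point is the centre of its top face, 22 mm above the panel, and moves with it; its z axis is the panel's outward normal (26 degrees from vertical, towards the machine's front); push along -z.
- blue_key (a joint): Travel of the blue key in m: 0 up, 0.006 fully down; a spring key, about 2 N to start and 5 N at the bottom, counts as pressed from 0.004.
- jar_small: Small amber jar, 42 mm across, 50 mm high, on the flat top behind the keys. Bystander; origin at the centre of its underside.
- brush: Dye brush lying in front of the machine along its y. Bystander; origin at the handle's underside.
- bottle_red: Red dye bottle, 68 mm across, 170 mm high, left of the tray. Bystander; origin at the centre of its underside.
- jar_plum: Purple jar, 66 mm across, 100 mm high, in front on the left. Bystander; origin at the centre of its underside.
- jar_brown: Brown jar, 64 mm across, 90 mm high, right of the machine. Bystander; origin at the centre of its underside.
- cup: White cup, 72 mm across, 85 mm high, behind the machine. Bystander; origin at the centre of its underside.
- green_box: Green open box, 110 x 110 x 90 mm, further right. Bystander; origin at the centre of its underside.
- spool: Wooden spool, 60 mm across, 42 mm high, in front on the left. Bystander; origin at the centre of its underside.
Mind the look-alikes: they are no part of the job. Of the things like the tag, leave any that is green or pink; of the rest the larger one is meant.

How it is judged:
By the outcome, as a careful person would: the job done as asked, in the order asked, and still so for the second after the job is handed in, with the robot touching nothing.
It also fails if it takes over 51 s, if anything falls off the work surface, if the arm or the gripper's body presses on something with over 40 N, if the wrist force passes 120 N, or if a joint passes its speed limit or range.

## Working session

There is one attempt and no reset: what is moved stays moved. The work goes in short steps, Python scripts to look and compute and a tool call to move; the robot and the scene stay as the last step left them, time stands still between calls to the robot, and variables do not carry over. Pictures are saved under pics/ and viewed, at most 12 in all, crops included, and the job is handed in when it is done.

Besides the shell and the picture viewer there is one more tool, called after "Request:" by a JSON object that holds its "fn" and its "kwargs". play_rows: Moves the arm, as the interface text tells. Its arguments: {"type":"object","properties":{"moves":{"type":"array","items":{"type":"array","items":{"type":"array","items":{"type":"number"}}}},"newtons":{"type":"number"}},"required":["moves"]}

```bash
mkdir -p pics
cat > h.py <<'E'
import numpy as np, cv2
from workcell import bot, vision
def cap(n):
    c=vision.read_camera(n); np.savez(f'{n}.npz',**{k:np.array(v) for k,v in c.items()}); return c
def load(n): return dict(np.load(f'{n}.npz'))
def ray(c,u,v):
    p=cv2.undistortPoints(np.array([[[u,v]]],float),c['K'],c['dist'])[0,0]
    return -c['R'].T@c['t'], c['R'].T@np.array([p[0],p[1],1])
def pt(c,u,v,d=None):
    o,r=ray(c,u,v)
    if d is None:
        w=c['depth'][int(v)-1:int(v)+2,int(u)-1:int(u)+2]; d=np.median(w[w>0])
    return o+r*d
def atz(c,u,v,z):
    o,r=ray(c,u,v); return o+r*(z-o[2])/r[2]
def proj(c,X):
    return cv2.projectPoints(np.atleast_2d(X).astype(float),cv2.Rodrigues(c['R'])[0],c['t'],c['K'],c['dist'])[0][:,0]
E
python3 - <<'E'
from h import *
for n in('top','side'):
    c=cap(n); cv2.imwrite(f'pics/{n}1.png',c['image'][:,:,::-1]); print(n,-c['R'].T@c['t'],c['R'][2],c['K'][0,0])
print(bot.read_state())
E
```

```text
top [ 0.38568583 -0.00448545  1.09795108] [ 0.21210177 -0.01967899 -0.97704942] 506.69355385979543
side [0.41729483 0.80451818 1.13934612] [ 0.11550897 -0.62686075 -0.77052143] 559.6158082308826
{'time': 0.1, 'q': array([ 1.16909106e+00,  2.64706349e-01,  1.60523396e+00, -1.91361930e-05,
        1.27370956e+00, -3.68824841e-02]), 'joint_vel': array([ 0.00020126, -0.00213611, -0.00256266,  0.00058564, -0.00027999,
        0.00025606]), 'joint_torque': array([-3.09671104e-04, -5.16703606e+01, -3.68589628e+01, -7.86924079e-05,
        6.33269374e-03,  1.63772079e-06]), 'tool_pos': array([0.24056694, 0.62996849, 0.23006918]), 'tcp_rot': array([-0.56980265, -3.08904837,  0.0031599 ]), 'wrist_force': array([ 0.16299877, -0.13174549,  0.72566645]), 'torque': array([ 0.04194153,  0.0378433 , -0.00109983]), 'grip_force': 0.0, 'width': 1.000835784995024}
```

View pics/top1.png

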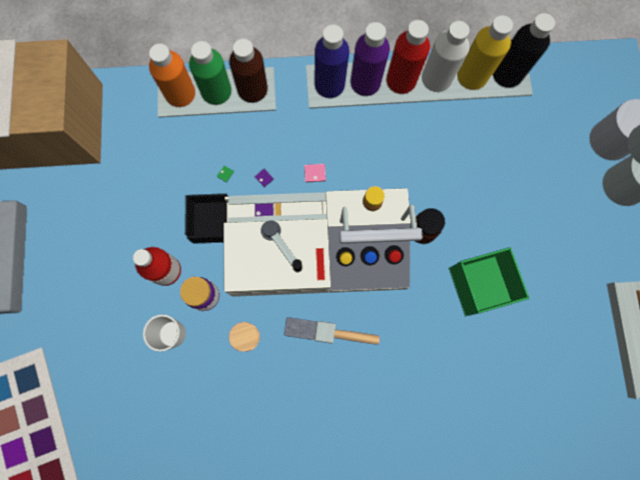

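View pics/side1.png

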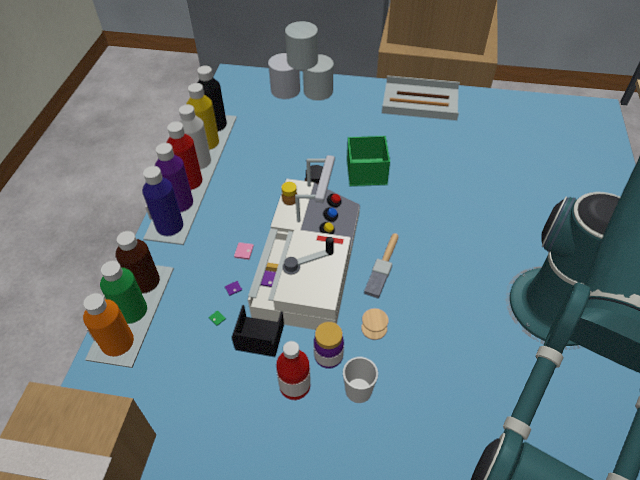

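Top picture: the keys are yellow (346,257), blue (370,256) and red (395,255). The knob is at (297,265), the axle at (270,229) and the tray at (207,218). The things that could be taken for the tag are:
- purple in the channel (264,210)
- small purple on the table (264,178)
- green (225,174)
- pink (315,173)

The one in the channel is meant. I'll check with close crops.

Run:
```python
from h import *
t=load('top');s=load('side')
a=t['image'][180:300,180:440,::-1]; cv2.imwrite('pics/topc.png',cv2.resize(a,None,fx=3,fy=3,interpolation=cv2.INTER_CUBIC))
a=s['image'][150:360,220:400,::-1]; cv2.imwrite('pics/sidec.png',cv2.resize(a,None,fx=2.8,fy=2.8,interpolation=cv2.INTER_CUBIC))
for n,u,v in[('yel',346,257),('blu',370,256),('red',395,255),('deckFL',250,270),('knob',297,265),('axle',270,229),('amber',374,198),('bar',380,236)]: print(n,pt(t,u,v).round(4))
for n,u,v in[('yel',328,228),('blu',331,214),('red',334,200),('knob',329,240),('axle',291,265),('deck',310,280)]: print(n,pt(s,u,v).round(4))
```

```text
yel [ 0.5601 -0.089   0.0889]
blu [ 0.5591 -0.1378  0.0879]
red [ 0.5579 -0.1887  0.0877]
deckFL [0.5446 0.1045 0.0998]
knob [0.5391 0.0098 0.1579]
axle [0.6202 0.0592 0.1226]
amber [ 0.6632 -0.1483  0.147 ]
bar [ 0.5753 -0.1444  0.2006]
yel [ 0.5592 -0.0771  0.0873]
blu [ 0.5591 -0.1243  0.0869]
red [ 0.5589 -0.1731  0.087 ]
knob [0.5418 0.0167 0.1578]
axle [0.6195 0.0743 0.1231]
deck [0.5732 0.0923 0.1002]
```

View pics/topc.png

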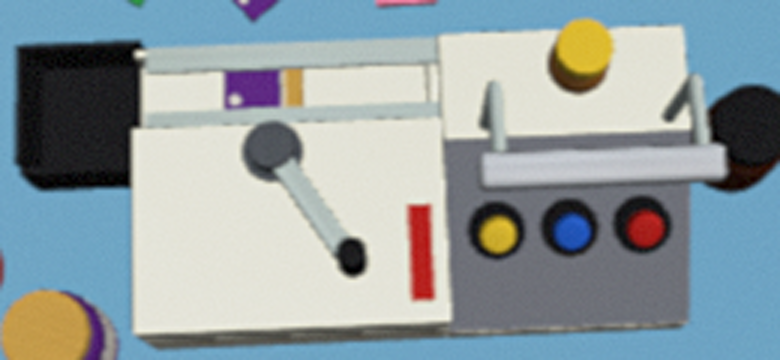

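View pics/sidec.png

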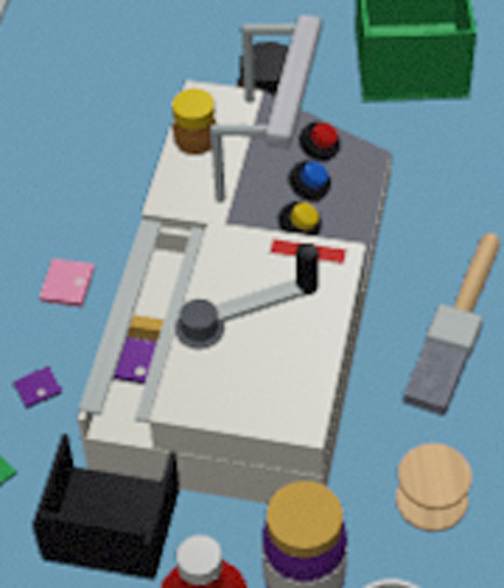

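The crops confirm it: the large purple tag lies in the channel. The deck corners in the crop are at (133,334), (450,321), (132,128) and (443,119). Next I triangulate the keys and fit the machine's pose.

```bash
cat >> h.py <<'E'
def tri(c1,p1,c2,p2):
    A=[];b=[]
    for c,p in((c1,p1),(c2,p2)):
        o,r=ray(c,*p); r=r/np.linalg.norm(r); M=np.eye(3)-np.outer(r,r); A.append(M); b.append(M@o)
    return np.linalg.lstsq(np.vstack(A),np.hstack(b),rcond=None)[0]
E
python3 - <<'E'
from h import *
from scipy.optimize import least_squares
t=load('top');s=load('side')
def cen(c,col,box):
    u0,v0,u1,v1=box; h=cv2.cvtColor(c['image'],cv2.COLOR_RGB2HSV)[v0:v1,u0:u1].astype(int)
    H,S,V=h[...,0],h[...,1],h[...,2]
    m=(S>150)&(V>90)&({'y':(H>15)&(H<35),'b':(H>105)&(H<125),'r':(H<8)|(H>172)}[col])
    n,l,st,ce=cv2.connectedComponentsWithStats(m.astype(np.uint8)); i=1+st[1:,4].argmax()
    return ce[i]+[u0,v0],st[i]
K={}
for k,ty,bt,bs in(('y',-65,(335,245,357,270),(318,218,340,235)),('b',-115,(359,245,382,270),(321,204,343,222)),('r',-165,(383,245,406,268),(324,190,346,207))):
    p,a=cen(t,k,bt); q,b=cen(s,k,bs); K[k]=(p,q); print(k,p.round(1),a,q.round(1),b,tri(t,p,s,q).round(4))
f=lambda x,y:((x+.5)/3-.5+180,(y+.5)/3-.5+180)
g=lambda x,y:((x+.5)/2.8-.5+220,(y+.5)/2.8-.5+150)
n=np.array([-np.sin(np.radians(26)),0,np.cos(np.radians(26))])
top=lambda y,x:np.array([x,y,35+np.tan(np.radians(26))*(x+100)])+22*n
# knob top, lever axle tops, deck corners
obs=[]
for k,y in(('y',-65),('b',-115),('r',-165)): obs+=[(t,K[k][0],('k',y)),(s,K[k][1],('k',y))]
obs+=[(t,f(133,334),(-100,180,100)),(t,f(450,321),(-100,-30,100)),(t,f(132,128),(40,180,100)),(t,f(443,119),(40,-30,100)),(s,g(323,441),(-100,180,100)),(s,g(153,427),(40,180,100)),(s,g(364,243),(-100,-30,100))]
def W(X,p):
    c,sn=np.cos(p[2]),np.sin(p[2]); X=np.asarray(X)/1000; return np.array([p[0]+c*X[0]-sn*X[1],p[1]+sn*X[0]+c*X[1],X[2]])
def res(p,full=False):
    r=[]
    for c,uv,X in obs:
        X=top(X[1],p[3]*1000) if X[0]=='k' else X
        q=W(X,p); cc=dict(c); r.append(proj(cc,q)[0]-uv)
    r=np.array(r); return r if full else r.ravel()
o=least_squares(lambda p:res(p),[.6,.03,0,-.04],loss='soft_l1'); p=o.x; print(p); print(res(p,True).round(1))
T=tri(t,f(353,246),s,g(307,255)); print('knobtop',T)
print('model knob',W((-95*np.cos(.576)+0,0,0),(0,0,p[2])))
T2=tri(t,f(273,143),s,g(199,311));print('axletop',T2)
for nme,X in dict(red=top(-165,p[3]*1e3),blue=top(-115,p[3]*1e3)).items(): print(nme,W(X,p))
print('bar fl',tri(t,f(727,170),s,g(305,20)),tri(t,f(484,180),s,g(280,138)))
E
```

```text
y [345.6 257.8] [  5   7  12  13 124] [328.2 226.8] [ 6  4 10 10 72] [ 0.5605 -0.0891  0.0779]
b [370.4 256.7] [  6   6  12  12 118] [331.8 211.9] [ 7  4  9  9 64] [ 0.5595 -0.1399  0.0777]
r [394.8 255.7] [  6   5  12  12 111] [335.4 197.6] [ 7  4 10  8 58] [ 0.5577 -0.1896  0.0791]
[ 0.60176884 -0.02370496 -0.02028214 -0.03212093]
[[-0.2  0. ]
 [ 0.7 -2.1]
 [-0.3  0.1]
 [ 0.6 -2. ]
 [-0.1 -0.1]
 [ 0.3 -1.8]
 [-0.5  0.4]
 [ 0.3 -0.1]
 [-0.8  0.2]
 [-1.1 -1.4]
 [ 0.2  1.6]
 [-1.7 -3.2]
 [ 0.4 -1. ]]
knobtop [0.54473267 0.00906456 0.14630537]
model knob [-0.07965518  0.0016158   0.        ]
axletop [0.62422813 0.05812201 0.11712762]
red [ 0.55666602 -0.18782399  0.08788031]
blue [ 0.55768005 -0.13783428  0.08788031]
bar fl [ 0.57715011 -0.22462443  0.18532519] [ 0.57670437 -0.07399498  0.19120702]
```

```bash
cat >> h.py <<'E'
from scipy.spatial.transform import Rotation as Ro
PSI=-0.0203
def rot(tilt,sgn=1):
    a=np.radians(tilt); z=np.array([np.sin(a)*np.cos(PSI),np.sin(a)*np.sin(PSI),-np.cos(a)]); y=sgn*np.array([-np.sin(PSI),np.cos(PSI),0]); return Ro.from_matrix(np.c_[np.cross(y,z),y,z])
def plan(goal,R,n):
    "n equal world steps and turns; rows in tool axes"
    st=bot.read_state(); p=st['tool_pos'].copy(); r=Ro.from_rotvec(st['tcp_rot']); w=(r.inv()*R).as_rotvec()/n
    print('t',round(st['time'],2),'at',p.round(4),'z',r.as_matrix()[:,2].round(3),'y',r.as_matrix()[:,1].round(3),'F',st['wrist_force'].round(1),'w',round(float(st['width']),3))
    d=(np.array(goal)-p)/n
    for i in range(n): print((w/.5).round(3),(r.inv().apply(d)/.1).round(3)); r=r*Ro.from_rotvec(w)
E
python3 - <<'E'
from h import *
for sg in(1,-1): plan((.45,.2,.25),rot(26,sg),14)
E
```

```text
t 0.1 at [0.2406 0.63   0.2301] z [-0.001 -0.002 -1.   ] y [ 0.357  0.934 -0.002] F [ 0.2 -0.1  0.7] w 1.001
[-0.011 -0.064 -0.048] [-0.249 -0.234 -0.014]
[-0.011 -0.064 -0.048] [-0.244 -0.239 -0.007]
[-0.011 -0.064 -0.048] [-0.238 -0.245 -0.001]
[-0.011 -0.064 -0.048] [-0.232 -0.251  0.005]
[-0.011 -0.064 -0.048] [-0.226 -0.257  0.011]
[-0.011 -0.064 -0.048] [-0.219 -0.262  0.017]
[-0.011 -0.064 -0.048] [-0.212 -0.267  0.022]
[-0.011 -0.064 -0.048] [-0.205 -0.272  0.027]
[-0.011 -0.064 -0.048] [-0.197 -0.278  0.032]
[-0.011 -0.064 -0.048] [-0.189 -0.282  0.037]
[-0.011 -0.064 -0.048] [-0.181 -0.287  0.041]
[-0.011 -0.064 -0.048] [-0.173 -0.292  0.045]
[-0.011 -0.064 -0.048] [-0.164 -0.296  0.049]
[-0.011 -0.064 -0.048] [-0.155 -0.3    0.052]
t 0.1 at [0.2406 0.63   0.2301] z [-0.001 -0.002 -1.   ] y [ 0.357  0.934 -0.002] F [ 0.2 -0.1  0.7] w 1.001
[-0.09   0.016  0.39 ] [-0.249 -0.234 -0.014]
[-0.09   0.016  0.39 ] [-0.29  -0.18  -0.025]
[-0.09   0.016  0.39 ] [-0.319 -0.119 -0.035]
[-0.09   0.016  0.39 ] [-0.335 -0.053 -0.041]
[-0.09   0.016  0.39 ] [-0.339  0.015 -0.045]
[-0.09   0.016  0.39 ] [-0.329  0.082 -0.045]
[-0.09   0.016  0.39 ] [-0.306  0.146 -0.043]
[-0.09   0.016  0.39 ] [-0.271  0.205 -0.037]
[-0.09   0.016  0.39 ] [-0.226  0.255 -0.029]
[-0.09   0.016  0.39 ] [-0.172  0.295 -0.018]
[-0.09   0.016  0.39 ] [-0.112  0.323 -0.005]
[-0.09   0.016  0.39 ] [-0.047  0.339  0.009]
[-0.09   0.016  0.39 ] [0.019 0.34  0.025]
[-0.09   0.016  0.39 ] [0.085 0.329 0.04 ]
```

Request:
{"fn": "play_rows", "kwargs": {"moves": [[[0,-0.06,-0.05,-0.25,-0.235,0,0],[0,-0.06,-0.05,-0.245,-0.24,0,0],[0,-0.06,-0.05,-0.24,-0.245,0,0],[0,-0.06,-0.05,-0.23,-0.25,0,0],[0,-0.06,-0.05,-0.225,-0.255,0.01,0]]]}}

```text
time: 0.52
tool_pos: [0.3161, 0.4755, 0.2368]
tcp_rot: [0.355, 2.972, -0.043]
wrist_force: [-0.2, 0.7, 0.2]
width: 0.295
grip_force: 0.0
```

Request:
{"fn": "play_rows", "kwargs": {"moves": [[[0,-0.06,-0.05,-0.22,-0.26,0.02,0],[0,-0.06,-0.05,-0.21,-0.265,0.02,0],[0,-0.06,-0.05,-0.205,-0.27,0.03,0],[0,-0.06,-0.05,-0.195,-0.28,0.03,0],[0,-0.06,-0.05,-0.19,-0.28,0.04,0]]]}}

```text
time: 0.93
tool_pos: [0.3912, 0.323, 0.247]
tcp_rot: [0.158, 2.841, -0.079]
wrist_force: [0.8, -0.5, 0.1]
width: 0.004
grip_force: 0.0
```

Run:
```python
from h import *
plan((.455,-.19,.24),rot(26),14)
```

```text
t 0.93 at [0.3912 0.323  0.247 ] z [ 0.287 -0.071 -0.955] y [ 0.116  0.992 -0.038] F [ 0.8 -0.5  0.1] w 0.004
[-0.01  -0.023 -0.011] [-0.079 -0.358  0.044]
[-0.01  -0.023 -0.011] [-0.076 -0.359  0.043]
[-0.01  -0.023 -0.011] [-0.074 -0.359  0.042]
[-0.01  -0.023 -0.011] [-0.071 -0.36   0.041]
[-0.01  -0.023 -0.011] [-0.069 -0.361  0.04 ]
[-0.01  -0.023 -0.011] [-0.067 -0.361  0.039]
[-0.01  -0.023 -0.011] [-0.064 -0.362  0.038]
[-0.01  -0.023 -0.011] [-0.062 -0.362  0.036]
[-0.01  -0.023 -0.011] [-0.059 -0.363  0.035]
[-0.01  -0.023 -0.011] [-0.057 -0.363  0.034]
[-0.01  -0.023 -0.011] [-0.055 -0.364  0.033]
[-0.01  -0.023 -0.011] [-0.052 -0.364  0.032]
[-0.01  -0.023 -0.011] [-0.05  -0.365  0.03 ]
[-0.01  -0.023 -0.011] [-0.048 -0.365  0.029]
```

Request:
{"fn": "play_rows", "kwargs": {"moves": [[[-0.01,-0.023,-0.011,-0.08,-0.36,0.044,0],[-0.01,-0.023,-0.011,-0.076,-0.36,0.043,0],[-0.01,-0.023,-0.011,-0.074,-0.36,0.042,0],[-0.01,-0.023,-0.011,-0.07,-0.36,0.041,0],[-0.01,-0.023,-0.011,-0.07,-0.36,0.04,0]]]}}

```text
time: 1.35
tool_pos: [0.4131, 0.1396, 0.2441]
tcp_rot: [0.11, 2.786, -0.052]
wrist_force: [0.3, -0.3, -0.2]
width: -0.002
grip_force: 0.0
```

Request:
{"fn": "play_rows", "kwargs": {"moves": [[[-0.01,-0.023,-0.011,-0.067,-0.36,0.04,0],[-0.01,-0.023,-0.011,-0.064,-0.36,0.04,0],[-0.01,-0.023,-0.011,-0.062,-0.36,0.036,0],[-0.01,-0.023,-0.011,-0.06,-0.36,0.035,0],[-0.01,-0.023,-0.011,-0.057,-0.36,0.034,0]]]}}

```text
time: 1.77
tool_pos: [0.436, -0.0426, 0.2418]
tcp_rot: [0.064, 2.729, -0.027]
wrist_force: [0.9, -0.5, 0.1]
width: 0.002
grip_force: 0.0
```

Request:
{"fn": "play_rows", "kwargs": {"moves": [[[-0.01,-0.023,-0.011,-0.055,-0.36,0.033,0],[-0.01,-0.023,-0.011,-0.052,-0.36,0.032,0],[-0.01,-0.023,-0.011,-0.05,-0.36,0.03,0],[-0.01,-0.023,-0.011,-0.048,-0.36,0.03,0],[0,0,0,0,0,0,0]]]}}

```text
time: 2.18
tool_pos: [0.4543, -0.1925, 0.2396]
tcp_rot: [0.039, 2.684, -0.013]
wrist_force: [-0.2, -0.1, 0.6]
width: -0.001
grip_force: 0.0
```

Run:
```python
from h import *
n=rot(26).as_matrix()[:,2]
K=np.array([.5567,-.1885,.0879])
plan(K-.06*n,rot(26),6)
```

```text
t 2.18 at [ 0.4543 -0.1925  0.2396] z [ 0.441 -0.015 -0.897] y [ 0.029  1.    -0.003] F [-0.2 -0.1  0.6] w -0.001
[-0.002  0.001 -0.002] [-0.042  0.012  0.202]
[-0.002  0.001 -0.002] [-0.042  0.011  0.202]
[-0.002  0.001 -0.002] [-0.042  0.011  0.202]
[-0.002  0.001 -0.002] [-0.042  0.011  0.202]
[-0.002  0.001 -0.002] [-0.042  0.011  0.202]
[-0.002  0.001 -0.002] [-0.042  0.01   0.202]
```

Request:
{"fn": "play_rows", "kwargs": {"moves": [[[0,0,0,-0.042,0.01,0.2,0],[0,0,0,-0.042,0.01,0.2,0],[0,0,0,-0.042,0.01,0.2,0],[0,0,0,-0.042,0.01,0.2,0],[0,0,0,-0.042,0.01,0.2,0]]]}}

```text
time: 2.6
tool_pos: [0.5178, -0.1815, 0.158]
tcp_rot: [0.029, 2.686, -0.006]
wrist_force: [-0.3, 0.4, 0.5]
width: -0.003
grip_force: 0.0
```

Request:
{"fn": "play_rows", "kwargs": {"moves": [[[-0.01,0.005,-0.01,-0.042,0.01,0.2,0],[0,0,0,0,0,0,0],[0,0,0,0,0,0,0]]]}}

```text
time: 2.85
tool_pos: [0.5295, -0.1802, 0.1413]
tcp_rot: [0.019, 2.691, 0.001]
wrist_force: [-0.7, 0.1, -0.3]
width: -0.001
grip_force: 0.0
```

Run:
```python
from h import *
t=cap('top');s=cap('side');st=bot.read_state();p=st['tool_pos'];print(p,proj(t,p),proj(s,p))
im=[]
for c,(u,v) in((t,(330,200)),(s,(280,150))):
    a=c['image'][v:v+100,u:u+100,::-1]; im.append(cv2.resize(a,None,fx=4,fy=4,interpolation=cv2.INTER_CUBIC))
cv2.imwrite('pics/tip.png',np.hstack(im))
```

```text
[ 0.53023865 -0.18119087  0.14357728] [[397.38042515 264.23550162]] [[346.02627998 183.45497855]]
```

View pics/tip.png

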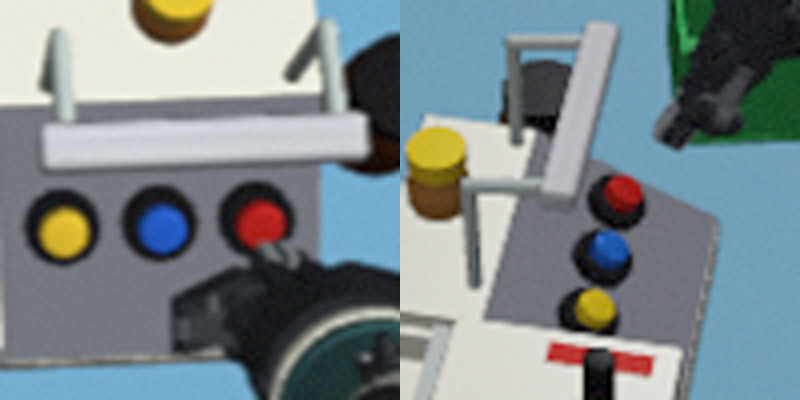

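The fingertip is near (400,263) in the top view, where the prediction is (397,264). In the side view it is near (347.5,184), where the prediction is (346,183.5). The top camera seems a few mm off in y, so I'll look closer with marks.

Run:
```python
from h import *
t=load('top');s=load('side');p=np.mean([bot.read_state()['tool_pos']],0)
R=Ro.from_rotvec(bot.read_state()['tcp_rot']).as_matrix()
im=[]
for c,(u,v) in((t,(372,236)),(s,(315,155))):
    a=cv2.resize(c['image'][v:v+50,u:u+50,::-1],None,fx=8,fy=8,interpolation=cv2.INTER_CUBIC)
    a=cv2.convertScaleAbs(a,alpha=1.8,beta=20)
    for q,col in((p,(0,255,0)),(p-R[:,2]*.04,(0,255,255)),(p+R[:,0]*.011,(255,0,255)),(p-R[:,0]*.011,(255,0,255))):
        x=(proj(c,q)[0]-(u,v)+.5)*8; cv2.circle(a,(int(x[0]),int(x[1])),3,col,-1)
    im.append(a)
cv2.imwrite('pics/tip2.png',np.hstack(im))
for z in(.085,.088,.091):
  for c,k in((t,(394.8,255.7)),(s,(335.4,197.6)),(t,(370.4,256.7)),(s,(331.8,211.9))): print(z,atz(c,*k,z).round(4))
```

```text
0.085 [ 0.5569 -0.1886  0.085 ]
0.085 [ 0.5569 -0.184   0.085 ]
0.085 [ 0.5581 -0.1389  0.085 ]
0.085 [ 0.5584 -0.1334  0.085 ]
0.088 [ 0.5564 -0.188   0.088 ]
0.088 [ 0.5565 -0.1811  0.088 ]
0.088 [ 0.5576 -0.1385  0.088 ]
0.088 [ 0.558  -0.1307  0.088 ]
0.091 [ 0.5559 -0.1875  0.091 ]
0.091 [ 0.5561 -0.1783  0.091 ]
0.091 [ 0.5571 -0.1381  0.091 ]
0.091 [ 0.5576 -0.128   0.091 ]
```

View pics/tip2.png

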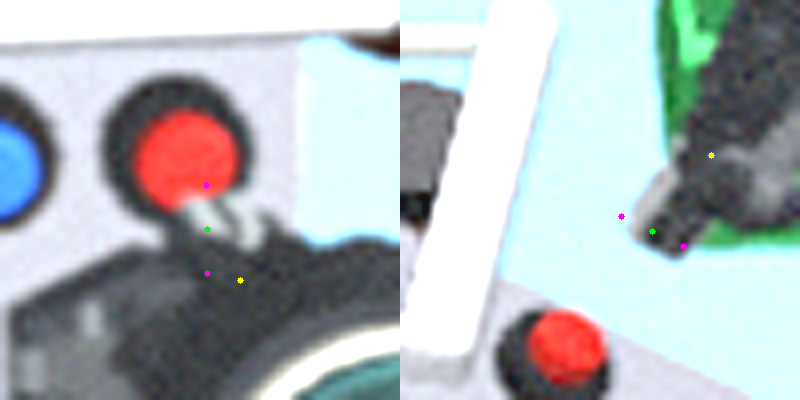

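The tip offsets in the two views agree. The corrected red key is at (0.5575, -0.1845, 0.088) and the blue at (0.5585, -0.1345, 0.088). In the corrected frame the knob sits at about (0.540, 0.0135).

Run:
```python
from h import *
n=rot(26).as_matrix()[:,2]
plan(np.array([.5565,-.1845,.088])-.01*n,rot(26),4)
```

```text
t 2.95 at [ 0.5302 -0.1812  0.1436] z [ 0.439 -0.004 -0.899] y [0.014 1.    0.002] F [-0.4  0.9  0.6] w 0.001
[0.002 0.    0.002] [ 0.002 -0.007  0.129]
[0.002 0.    0.002] [ 0.002 -0.007  0.129]
[0.002 0.    0.002] [ 0.002 -0.007  0.129]
[0.002 0.    0.002] [ 0.002 -0.007  0.129]
```

Request:
{"fn": "play_rows", "kwargs": {"moves": [[[0,0,0,0,-0.007,0.13,0],[0,0,0,0,-0.007,0.13,0],[0,0,0,0,-0.007,0.13,0],[0,0,0,0,-0.007,0.12,0],[0,0,0,0,0,0,0]]]}}

```text
time: 3.37
tool_pos: [0.5522, -0.1843, 0.0967]
tcp_rot: [0.021, 2.689, -0.001]
wrist_force: [-1.1, 0.3, -0.7]
width: -0.001
grip_force: 0.0
```

Request:
{"fn": "play_rows", "kwargs": {"moves": [[[0,0,0,0,0,0.03,0],[0,0,0,0,0,0.03,0],[0,0,0,0,0,0.02,0],[0,0,0,0,0,0.02,0],[0,0,0,0,0,0,0]]]}}

```text
time: 3.78
tool_pos: [0.5575, -0.1848, 0.0888]
tcp_rot: [0.02, 2.687, -0.003]
wrist_force: [0.0, -0.2, 1.4]
width: 0.001
grip_force: 0.7
```

Request:
{"fn": "play_rows", "kwargs": {"moves": [[[0,0,0,0,0,0.02,0],[0,0,0,0,0,0.02,0],[0,0,0,0,0,0,0],[0,0,0,0,0,0,0]]]}}

```text
time: 4.12
tool_pos: [0.5593, -0.1848, 0.0851]
tcp_rot: [0.02, 2.687, -0.002]
wrist_force: [-1.5, -0.2, 2.7]
width: 0.0
grip_force: 1.9
```

Request:
{"fn": "play_rows", "kwargs": {"moves": [[[0,0,0,0,0,0.02,0],[0,0,0,0,0,0.01,0],[0,0,0,0,0,0,0],[0,0,0,0,0,0,0]]]}}

```text
time: 4.45
tool_pos: [0.5603, -0.1848, 0.0834]
tcp_rot: [0.019, 2.687, -0.002]
wrist_force: [-12.1, 0.4, 15.6]
width: -0.008
grip_force: 9.9
```

Run:
```python
from h import *
s=cap('side');t=cap('top')
st=bot.read_state();print(st['tool_pos'],st['wrist_force'],st['torque'],st['grip_force'])
im=[cv2.convertScaleAbs(cv2.resize(c['image'][v:v+80,u:u+80,::-1],None,fx=5,fy=5,interpolation=cv2.INTER_CUBIC),alpha=1.8,beta=20) for c,(u,v) in((t,(350,200)),(s,(300,140)))]
cv2.imwrite('pics/press.png',np.hstack(im))
```

```text
[ 0.56028267 -0.18482633  0.08339904] [-12.27759874   0.43561033  15.95786385] [0.07936092 0.87956034 0.03310925] 9.849067496834323
```

View pics/press.png

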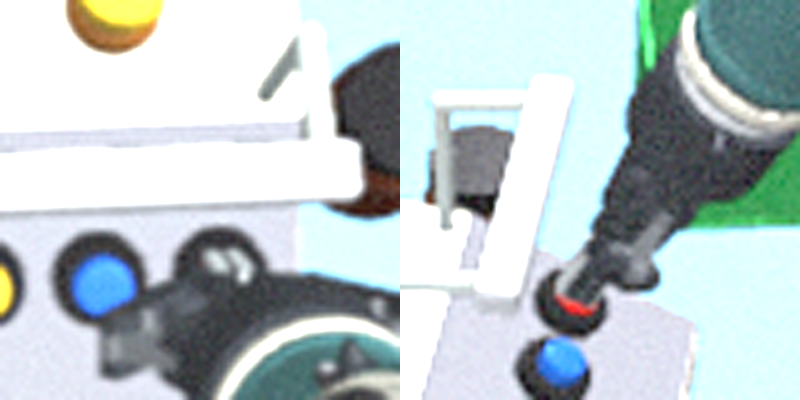

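The red key is down: the tip is on it, about 6 mm of travel has passed since first contact, and it is firm at the bottom. The gripper is clear of the lamp bar. I'll let the key up and go to blue.

Request:
{"fn": "play_rows", "kwargs": {"moves": [[[0,0,0,0,0,-0.05,0],[0,0,0,0,0,-0.1,0],[0,0,0,0,0,-0.15,0],[0,0,0,0,0,0,0],[0,0,0,0,0,0,0]]]}}

```text
time: 4.97
tool_pos: [0.5471, -0.1846, 0.1095]
tcp_rot: [0.02, 2.687, -0.003]
wrist_force: [0.7, -0.0, -0.8]
width: -0.005
grip_force: 0.0
```

Run:
```python
from h import *
n=rot(26).as_matrix()[:,2]
plan(np.array([.5575,-.1345,.0885])-.02*n,rot(26),3)
```

```text
t 4.97 at [ 0.5471 -0.1846  0.1095] z [ 0.439 -0.005 -0.898] y [0.015 1.    0.001] F [ 0.7 -0.  -0.8] w -0.005
[0.002 0.001 0.003] [0.002 0.168 0.011]
[0.002 0.001 0.003] [0.002 0.168 0.01 ]
[0.002 0.001 0.003] [0.002 0.168 0.01 ]
```

Request:
{"fn": "play_rows", "kwargs": {"moves": [[[0,0,0,0,0.17,0,0],[0,0,0,0,0.17,0,0],[0,0,0,0,0.165,0,0],[0,0,0,0,0,0.07,0],[0,0,0,0,0,0.07,0]]]}}

```text
time: 5.38
tool_pos: [0.5539, -0.1332, 0.0955]
tcp_rot: [0.018, 2.688, -0.002]
wrist_force: [0.4, -0.5, -0.3]
width: 0.004
grip_force: 0.0
```

Request:
{"fn": "play_rows", "kwargs": {"moves": [[[0,0,0,0,0,0.05,0],[0,0,0,0,0,0.03,0],[0,0,0,0,0,0.02,0],[0,0,0,0,0,0,0],[0,0,0,0,0,0,0]]]}}

```text
time: 5.8
tool_pos: [0.5577, -0.1343, 0.0868]
tcp_rot: [0.021, 2.689, -0.001]
wrist_force: [-3.7, -0.0, 0.1]
width: -0.001
grip_force: 1.1
```

Request:
{"fn": "play_rows", "kwargs": {"moves": [[[0,0,0,0,0,0.02,0],[0,0,0,0,0,0.02,0],[0,0,0,0,0,0,0],[0,0,0,0,0,0,0]]]}}

```text
time: 6.13
tool_pos: [0.5598, -0.1343, 0.0838]
tcp_rot: [0.02, 2.688, -0.002]
wrist_force: [-4.7, -2.0, 2.5]
width: -0.0
grip_force: 2.1
```

Request:
{"fn": "play_rows", "kwargs": {"moves": [[[0,0,0,0,0,0.015,0],[0,0,0,0,0,0,0],[0,0,0,0,0,0,0]]]}}

```text
time: 6.38
tool_pos: [0.5605, -0.1343, 0.0831]
tcp_rot: [0.02, 2.688, -0.002]
wrist_force: [-8.6, -2.0, 7.7]
width: 0.0
grip_force: 5.5
```

Request:
{"fn": "play_rows", "kwargs": {"moves": [[[0,0,0,0,0,0.012,0],[0,0,0,0,0,0,0],[0,0,0,0,0,0,0]]]}}

```text
time: 6.63
tool_pos: [0.5607, -0.1343, 0.0829]
tcp_rot: [0.019, 2.688, -0.002]
wrist_force: [-19.3, -0.5, 19.1]
width: -0.003
grip_force: 12.7
```

Request:
{"fn": "play_rows", "kwargs": {"moves": [[[0,0,0,0,0,-0.05,0],[0,0,0,0,0,-0.1,0],[0,0,0,0,0,-0.15,0],[0,0,0,0,0,-0.3,0],[0,0,0,0,0,-0.3,0]]]}}

```text
time: 7.05
tool_pos: [0.5209, -0.1333, 0.1625]
tcp_rot: [0.02, 2.689, -0.001]
wrist_force: [1.1, -0.2, 0.0]
width: 0.0
grip_force: 0.0
```

Run:
```python
from h import *
plan((.47,-.05,.21),rot(0),7)
```

```text
t 7.05 at [ 0.5209 -0.1333  0.1625] z [ 0.437 -0.004 -0.899] y [0.014 1.    0.003] F [ 1.1 -0.2  0. ] w 0.0
[0.001 0.129 0.001] [ 0.037  0.118 -0.093]
[0.001 0.129 0.001] [ 0.043  0.118 -0.091]
[0.001 0.129 0.001] [ 0.049  0.118 -0.088]
[0.001 0.129 0.001] [ 0.055  0.118 -0.084]
[0.001 0.129 0.001] [ 0.06   0.118 -0.081]
[0.001 0.129 0.001] [ 0.066  0.118 -0.077]
[0.001 0.129 0.001] [ 0.07   0.118 -0.072]
```

Run:
```python
from h import *
plan((.51,-.04,.165),rot(26),3)
r=rot(26)
for d in((.03,0,-.03),(0,.01,0),(-.01,.01,0),(.01,.01,0)): print(d,(r.inv().apply(d)/.1).round(3))
```

```text
t 7.05 at [ 0.5209 -0.1333  0.1625] z [ 0.437 -0.004 -0.899] y [0.014 1.    0.003] F [ 1.1 -0.2  0. ] w 0.0
[ 0.003 -0.001  0.003] [ 0.033  0.31  -0.025]
[ 0.003 -0.001  0.003] [ 0.034  0.31  -0.025]
[ 0.003 -0.001  0.003] [ 0.034  0.31  -0.026]
(0.03, 0, -0.03) [-0.138  0.006  0.401]
(0, 0.01, 0) [ 0.002  0.1   -0.001]
(-0.01, 0.01, 0) [ 0.092  0.098 -0.045]
(0.01, 0.01, 0) [-0.088  0.102  0.043]
```

Request:
{"fn": "play_rows", "kwargs": {"moves": [[[0,0,0,0.034,0.31,-0.025,0],[0,0,0,0.034,0.31,-0.025,0],[0,0,0,0.034,0.31,-0.025,0],[0,0,0,-0.07,0,0.2,0],[0,0,0,-0.07,0,0.2,0]]]}}

```text
time: 7.47
tool_pos: [0.5424, -0.039, 0.1377]
tcp_rot: [0.016, 2.681, -0.002]
wrist_force: [0.2, 0.2, -0.1]
width: 0.001
grip_force: 0.0
```

Request:
{"fn": "play_rows", "kwargs": {"moves": [[[0,0,0,0,0,0,0],[0,0,0,0,0,0,0]]]}}

```text
time: 7.63
tool_pos: [0.5405, -0.0404, 0.1345]
tcp_rot: [0.019, 2.689, -0.001]
wrist_force: [0.5, 0.4, -0.0]
width: -0.001
grip_force: 0.0
```

Run:
```python
from h import *
t=cap('top');s=cap('side');st=bot.read_state();print(st['tool_pos'])
im=[cv2.convertScaleAbs(cv2.resize(c['image'][v:v+100,u:u+100,::-1],None,fx=4,fy=4,interpolation=cv2.INTER_CUBIC),alpha=1.5,beta=20) for c,(u,v) in((t,(260,210)),(s,(280,170)))]
cv2.imwrite('pics/pre.png',np.hstack(im))
```

```text
[ 0.54074856 -0.04100177  0.13551925]
```

View pics/pre.png

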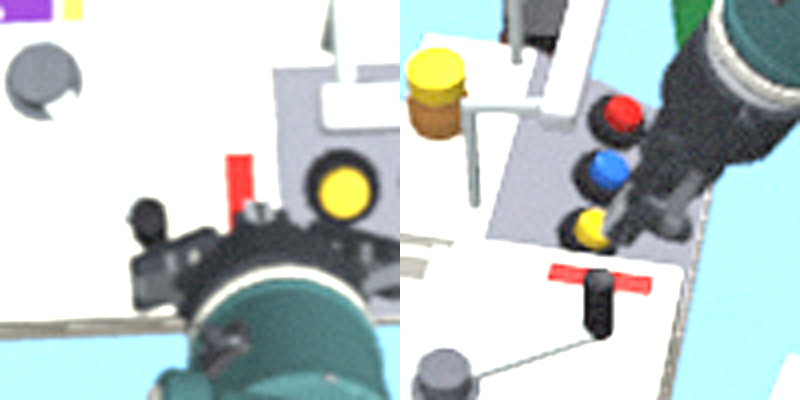

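The closed fingers stand clear to the right of the knob. The linkage is well above the knob top.

Request:
{"fn": "play_rows", "kwargs": {"moves": [[[0,0,0,0,0.1,-0.03,0],[0,0,0,0,0.1,0,0],[0,0,0,0,0.08,0,0],[0,0,0,0,0.05,0,0],[0,0,0,0,0,0,0]]]}}

```text
time: 8.15
tool_pos: [0.5396, -0.0082, 0.1386]
tcp_rot: [0.02, 2.687, -0.003]
wrist_force: [-2.5, -4.4, 0.8]
width: 0.005
grip_force: 2.0
```

Request:
{"fn": "play_rows", "kwargs": {"moves": [[[0,0,0,0.05,0.1,-0.025,0],[0,0,0,0.04,0.1,-0.02,0],[0,0,0,0.02,0.1,-0.01,0],[0,0,0,0.01,0.1,0,0],[0,0,0,0,0,0,0]]]}}

```text
time: 8.57
tool_pos: [0.5258, 0.0321, 0.1372]
tcp_rot: [0.02, 2.69, -0.003]
wrist_force: [-4.2, -4.9, 0.9]
width: 0.001
grip_force: 2.6
```

Run:
```python
from h import *
t=cap('top');s=cap('side');st=bot.read_state();print(st['tool_pos'],st['wrist_force'])
im=[cv2.convertScaleAbs(cv2.resize(c['image'][v:v+100,u:u+100,::-1],None,fx=4,fy=4,interpolation=cv2.INTER_CUBIC),alpha=1.5,beta=20) for c,(u,v) in((t,(240,200)),(s,(270,190)))]
cv2.imwrite('pics/mid.png',np.hstack(im))
```

```text
[0.52587031 0.03157347 0.1371053 ] [-4.63705082 -5.23913462  1.14448623]
```

View pics/mid.png

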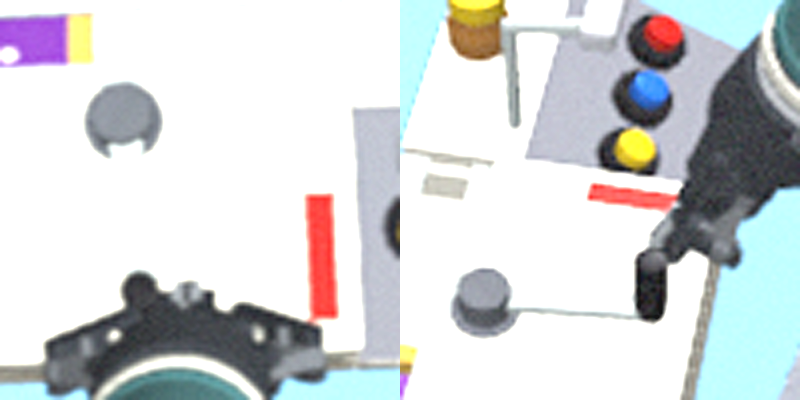

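The knob follows the fingers and the lever now points almost straight to the front. I continue to the stop.

Request:
{"fn": "play_rows", "kwargs": {"moves": [[[0,0,0,0,0.1,0,0],[0,0,0,0,0.1,0,0],[0,0,0,-0.02,0.1,0.01,0],[0,0,0,-0.03,0.1,0.013,0],[0,0,0,0,0,0,0]]]}}

```text
time: 9.08
tool_pos: [0.532, 0.0719, 0.137]
tcp_rot: [0.02, 2.691, -0.004]
wrist_force: [-3.3, -4.7, -0.6]
width: -0.002
grip_force: 2.7
```

Request:
{"fn": "play_rows", "kwargs": {"moves": [[[0,0,0,-0.04,0.08,0.02,0],[0,0,0,-0.04,0.06,0.02,0],[0,0,0,0,0.02,0,0],[0,0,0,0,0,0,0]]]}}

```text
time: 9.42
tool_pos: [0.5418, 0.0865, 0.1369]
tcp_rot: [0.02, 2.69, -0.005]
wrist_force: [1.1, -8.5, -2.1]
width: -0.001
grip_force: 3.9
```

Request:
{"fn": "play_rows", "kwargs": {"moves": [[[0,0,0,-0.01,0.03,0.005,0],[0,0,0,0,0,0,0],[0,0,0,0,0,0,0]]]}}

```text
time: 9.67
tool_pos: [0.5429, 0.089, 0.137]
tcp_rot: [0.021, 2.69, -0.006]
wrist_force: [1.4, -8.3, -2.2]
width: 0.0
grip_force: 4.1
```

Request:
{"fn": "play_rows", "kwargs": {"moves": [[[0,0,0,-0.01,0.02,0.005,0],[0,0,0,0,0,0,0],[0,0,0,0,0,0,0]]]}}

```text
time: 9.92
tool_pos: [0.5439, 0.0909, 0.137]
tcp_rot: [0.021, 2.69, -0.006]
wrist_force: [0.4, -8.8, -1.9]
width: -0.0
grip_force: 4.0
```

Request:
{"fn": "play_rows", "kwargs": {"moves": [[[0,0,0,-0.01,0.02,0.005,0],[0,0,0,-0.01,0.02,0.005,0],[0,0,0,0,0,0,0],[0,0,0,0,0,0,0]]]}}

```text
time: 10.25
tool_pos: [0.5449, 0.0929, 0.1366]
tcp_rot: [0.021, 2.693, -0.011]
wrist_force: [-8.2, -16.7, 5.8]
width: 0.002
grip_force: 8.9
```

Run:
```python
from h import *
t=cap('top');s=cap('side');st=bot.read_state();print(st['tool_pos'],st['wrist_force'])
im=[cv2.convertScaleAbs(cv2.resize(c['image'][v:v+100,u:u+100,::-1],None,fx=4,fy=4,interpolation=cv2.INTER_CUBIC),alpha=1.5,beta=20) for c,(u,v) in((t,(185,190)),(s,(230,250)))]
cv2.imwrite('pics/stop.png',np.hstack(im))
```

```text
[0.54494524 0.09291948 0.1366173 ] [ -7.94258251 -17.16081704   5.62529052]
```

View pics/stop.png

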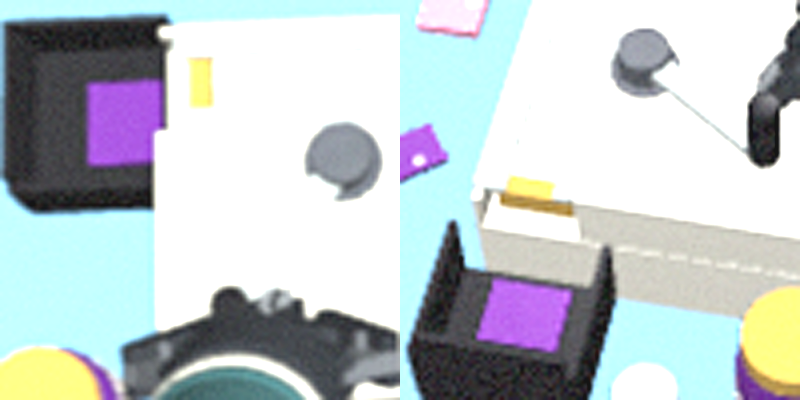

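The tag lies in the tray, and the force jump shows that the lever is at its stop. I press slightly more, then lead the lever back home.

Request:
{"fn": "play_rows", "kwargs": {"moves": [[[0,0,0,-0.005,0.01,0,0],[0,0,0,0,0,0,0],[0,0,0,0.02,-0.05,-0.01,0],[0,0,0,0.05,-0.09,-0.025,0],[0,0,0,0.05,-0.1,-0.025,0]]]}}

```text
time: 10.77
tool_pos: [0.5338, 0.0723, 0.138]
tcp_rot: [0.02, 2.687, -0.004]
wrist_force: [4.1, -6.9, -1.7]
width: -0.0
grip_force: 3.0
```

Request:
{"fn": "play_rows", "kwargs": {"moves": [[[0,0,0,0.04,-0.1,-0.02,0],[0,0,0,0.02,-0.1,-0.01,0],[0,0,0,0,-0.1,0,0],[0,0,0,0,-0.1,0,0],[0,0,0,0,-0.1,0,0]]]}}

```text
time: 11.18
tool_pos: [0.527, 0.0228, 0.1389]
tcp_rot: [0.021, 2.685, -0.003]
wrist_force: [0.6, -2.0, -0.6]
width: 0.004
grip_force: 1.2
```

Request:
{"fn": "play_rows", "kwargs": {"moves": [[[0,0,0,-0.02,-0.1,0.01,0],[0,0,0,-0.04,-0.1,0.02,0],[0,0,0,-0.04,-0.1,0.02,0],[0,0,0,-0.03,-0.1,0.015,0],[0,0,0,0,-0.1,0,0]]]}}

```text
time: 11.6
tool_pos: [0.5413, -0.0271, 0.1389]
tcp_rot: [0.021, 2.685, -0.002]
wrist_force: [0.1, -0.2, 0.3]
width: 0.004
grip_force: 0.0
```

Request:
{"fn": "play_rows", "kwargs": {"moves": [[[0,0,0,0,-0.1,0,0],[0,0,0,0,-0.05,-0.1,0],[0,0,0,0,0,-0.3,0],[0,0,0,0,0,-0.3,0],[0,0,0,0,0,-0.3,0]]]}}

```text
time: 12.02
tool_pos: [0.495, -0.0407, 0.2289]
tcp_rot: [0.021, 2.688, -0.002]
wrist_force: [-0.0, 0.5, -0.0]
width: 0.003
grip_force: 0.0
```

Request:
{"fn": "play_rows", "kwargs": {"moves": [[[0,0,0,0.2,0,-0.3,0],[0,0,0,0.2,0,-0.2,0],[0,0,0,0,0,0,0],[0,0,0,0,0,0,0],[0,0,0,0,0,0,0]]]}}

```text
time: 12.43
tool_pos: [0.4384, -0.0398, 0.2557]
tcp_rot: [0.021, 2.685, -0.002]
wrist_force: [-0.1, 1.0, 0.5]
width: 0.003
grip_force: 0.0
```

Run:
```python
from h import *
t=cap('top');s=cap('side');st=bot.read_state();print(st['time'],st['tool_pos'],st['wrist_force'],st['joint_vel'].round(3))
im=[cv2.resize(c['image'][v:v+200,u:u+200,::-1],None,fx=2,fy=2,interpolation=cv2.INTER_CUBIC) for c,(u,v) in((t,(180,160)),(s,(220,170)))]
cv2.imwrite('pics/end.png',np.hstack(im))
```

```text
12.5333 [ 0.43839141 -0.03960733  0.25434294] [ 0.08854337 -0.46935916  0.23126462] [ 0.003  0.018  0.001 -0.001  0.003 -0.001]
```

View pics/end.png

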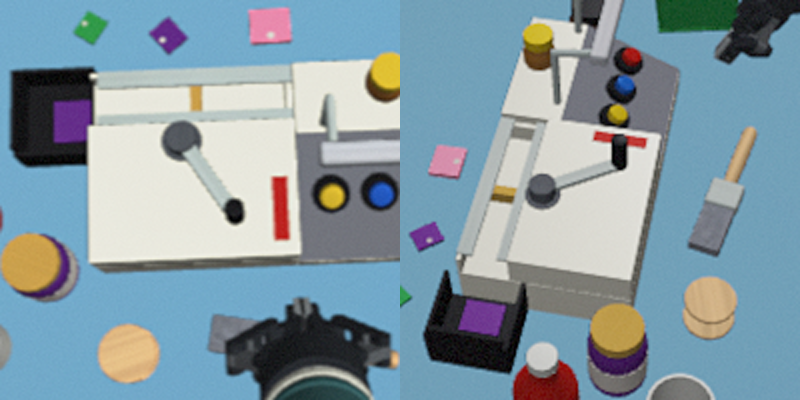

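The lever is home, the tag is flat in the tray, the keys are up, the bystanders are undisturbed and the robot is clear. I'm handing in the job.

```bash
python3 -c "
from workcell import bot
print(bot.finish_job())"
```

```text
the job is handed in; nothing more can be done
None
```

I pressed the red key and then the blue one fully, swung the lever to its stop so the purple tag dropped into the tray, led the lever back home, and handed in the job at about 12.5 s; no verdict came back.

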